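# Close a loaded instrument cassette for the autoclave

### The arm

A 6-joint arm with a two-finger parallel gripper is mounted at the origin on a cart in front of the work surface, level with it; the furniture and walls round the work are solid. World frame = base frame: x ahead of the robot, y to its left, z up, the work surface at z = 0. Lengths are in m, angles in rad, forces in N, time in s.
With the tool pointing down it reaches from about 0.25 to 0.775 m from the base axis. Payload 4 kg.
Tool frame: the origin (TCP) lies at the very end of the fingers, on their centre line; the grasp point (between the pads) lies 19 mm behind it (robot.pinch_z is the distance from the TCP to the grasp point, in m); z points along the fingers, y is the line along which they close (so a half turn about z gives the same grasp; the last joint's range is limited). The gripper opens to 94 mm and grips with 3 to 60 N. Pads are 16 mm wide; open, the fingers measure 119 mm over their backs; the gripper's body (75 mm by 177 mm) begins 78 mm behind the grasp point.
Start: joints at [-1.368, 0.087, 1.371, -0, 1.684, -0.103], TCP at [0.166, -0.525, 0.206] pointing down, gripper open.
Joint ranges: [-3.1, 3.1], [-0.76, 2.03], [0.27, 2.55], [-1.08, 4.22], [0.17, 2.65], [-2.57, 2.57]. Speed limits (rad/s): [2.79, 2.79, 3.14, 3.14, 3.14, 3.14].

### API

Orientations are given as [roll, pitch, yaw] about the fixed x, y, z axes, in that order (R = Rz(yaw) Ry(pitch) Rx(roll)).
In Python, from bench import robot gives the robot as it stands.
- The arm moves only by the tool arm_command, never from a script. Its argument "targets" is one flat list of numbers, 7 for each row, row after row: the turn, a rotation vector about the tool's x, y, z in degrees, then the shift along the tool's x, y, z in mm, then the closure, from -1 (fully open) to 1 (shut). In form: [ax, ay, az, x, y, z, hand, ax, ay, az, x, y, z, hand, ...]. A call has 1 to 20 rows; each row is the pose to reach, as a shift and turn from the pose commanded when the call began, along the tool's axes at that moment; what a row does not reach only later rows make up. A row lasts 1/10 s, in which the tool goes at most 50 mm and 8.59 degrees, less where a joint would pass 70% of its speed; a pose out of reach is approached as far as the arm can. A call with a gripper value outside its range is refused whole. The fingers move at their own pace and stop on an object; the grip force is fixed at half the most. Time passes only in rows, so rows that repeat a pose let the fingers close. It gives the time, the measured TCP pose, the force, the opening and the grip force at its end, in the units of the state.
- robot.get_obs(): the state, without advancing time (a new reading comes with each control period).
- robot.snapshot(name): name is "scene" or "side" or "wrist"; returns a dict with "color" (400x640x3 uint8, red, green, blue), "range_z" (400x640 float32, m along the optical axis (not along the pixel's ray), 0 where there is no reading), "fx", "fy", "cx", "cy" (pixels), "T" (4x4, takes a point from camera to world coordinates); the wrist camera has in their place "T_tool_cam" (4x4, takes a point from camera to tool coordinates, whose origin is the TCP and whose axes are the flange's). Camera axes: x right, y down, z forward; pixel columns grow to the right and rows downward; lengths in m; the calibration is good to about 2 mm. The wrist camera is an equidistant fisheye: a pixel r from the principal point sees the ray r / f radians off the axis. A picture is of the moment at which its call begins: read the wrist's pose just before it.
- robot.close_job(): hands the job in; it is judged then, once.
The state is a dict: "time": time; "joint_positions": joint angles; "qvel": joint speeds; "joint_torque": joint torques, N m; "tool_pos": TCP position; "ee_rot": TCP orientation; "wrist_force": force on the tool from outside, world axes, zero at the start; "wrist_torque": the same for the moment, N m; "width": finger opening in m; "finger_force": force on a finger pad.
Only numpy, scipy, OpenCV 4.12 (cv2) and the standard library are available. Lean on these libraries where they do the work, as an engineer would, in place of code of your own. Each camera call takes 0.05 s, during which the arm holds its last target. There are 200 camera calls.

### The job

The steel instrument cassette on the bench is loaded and has to be closed for the autoclave. First fold the upright hold-down flap at its side flat onto the instruments, then swing the cover shut over it and press the cover's front down until the spring clip snaps over the edge and the cover is fully home. Only push with the fingers, gently, without slamming, forcing or squeezing anything; the instruments stay in their slots, and everything around the cassette is left alone.

Things in the scene. Friction and masses are not known exactly. Their poses are not given: they have to be found in the camera images.
- cassette: Shallow slotted steel tray, open on top, 170 (its x) x 210 (its y) x 40 mm high, walls 2 mm; it does not shift. Origin: centre of its underside, on the bench; +x points from the front wall (spring clip) to the far wall (cover hinge), +y to the wall along which the flap is hinged. Two combs inside (y = -42, +42 mm) carry four instruments lying along y, tops at most 20 mm above the bench.
- flap (a joint): Angle of the hold-down flap, rad: 0 = folded flat onto the instruments, about 1.5 = upright. Hinge line parallel to cassette x, at its y = +96 mm, z = 27 mm; folded flat, the flap reaches from there towards -y, upper face 28.5 mm above the bench. The hinge is stiff: the flap stays at whatever angle it is left; about 1 to 2 N near the free edge moves it.
- flap_edge (a point): Middle of the flap's rolled free edge (6 mm thick). The flap is a slotted steel plate 3 mm thick, 138 mm wide along cassette x (centred), 95 mm from its hinge line to this edge.
- cover (a joint): Angle of the cover, rad: 0 = shut, about 1.7 = standing open. Hinge line parallel to cassette y, at its x = +89 mm, z = 42 mm; shut, the cover reaches from there towards -x, upper face 46 mm above the bench. The hinge is stiff: the cover stays where it is left; about 0.5 to 3 N near the edge moves it. It cannot shut while the flap stands up.
- cover_edge (a point): Middle of the cover's rolled front edge (5 mm thick). The cover is a slotted steel plate 3 mm thick, 218 mm wide along cassette y (centred), 178 mm from its hinge line to this edge.
- clip (a joint): Angle of the spring clip, rad: 0 = at rest (it springs back), positive = pushed outward. Wire clip 45 mm wide at the middle of the tray's front wall; nose 47 mm above the bench, 93 mm in front of the cassette's origin; thumb loop up to 57 mm high. The cover's edge meets the nose about 11 mm (0.065 rad) short of shut; pressing down near there with 4 to 8 N makes the clip snap over it.
- forceps_a_mid (a point): Centre of loose steel forceps, 120 mm long, 15 wide, 6 thick, lying in the combs' slot nearest the front.
- forceps_b_mid (a point): Centre of a second, equal pair of forceps, in the fourth slot from the front.
- scissors_mid (a point): Centre of loose steel scissors, 155 mm long, 40 wide over the finger rings, lying in the middle slot.
- scalpel_handle_mid (a point): Centre of a loose flat steel scalpel handle, 128 mm long, 8 wide, 4 thick, in the slot nearest the cover hinge.
- tape_roll_mid (a point): Centre of a roll of tape lying flat, 60 mm across, 19 high. Bystander.
- marker_mid (a point): Centre of a marker pen lying on the bench, 132 mm long, 14 thick. Bystander.
- timer_mid (a point): Centre of a small lab timer, 70 x 62 x 20 mm. Bystander.
- wash_bottle_mid (a point): A point on the axis of a wash bottle, 67 mm across, 204 high with its spout, 70 mm above its foot. Bystander.
There are look-alikes about, which are no part of the job. Of the things shaped like the part that bears scissors_mid, the bare steel one is meant.

How it is judged:
On the way, in this order (a step that is already met when the one before it is completed fails the run):
1. the flap is folded flat onto the instruments while the cover still stands open (value of joint flap below 0.06 rad and value of joint cover above 0.9 rad), for 0.2 s.
2. the cover is shut, past the clip (value of joint cover below 0.03 rad and value of joint flap below 0.06 rad), for 0.2 s.
At the end, for the whole second after the job is handed in: The flap lies flat (within 0.06 rad) and the cover is shut (within 0.03 rad, so its front edge is under the clip, which is back at rest within 0.06 rad); every instrument lies in its own slot (within 12 mm across, not raised more than about 9 mm), and all is still (all of step 2 and value of joint clip below 0.06 rad and velocity of joint cover between -0.05 and 0.05 rad/s and z of each of forceps_a_mid, forceps_b_mid, scissors_mid, scalpel_handle_mid in the frame of cassette below 0.026 m and x of forceps_a_mid in the frame of cassette between -0.064 and -0.04 m and linear speed of each of forceps_a, forceps_b, scissors, scalpel_handle below 0.02 m/s and x of forceps_b_mid in the frame of cassette between 0.014 and 0.038 m and x of scissors_mid in the frame of cassette between -0.012 and 0.012 m and x of scalpel_handle_mid in the frame of cassette between 0.04 and 0.064 m); the robot touches nothing.
It fails at once if the cover is slammed: it moves faster than 2.5 rad/s within the last 0.5 rad (value of joint cover between 0.07 and 0.5 rad and velocity of joint cover below -2.5 rad/s).
It fails at once if the flap is slammed onto the instruments: faster than 5 rad/s within the last 0.4 rad (value of joint flap below 0.4 rad and velocity of joint flap below -5 rad/s).
It fails at once if the cassette is forced or squeezed: more than 45 N of contact force from the arm (contact force between the arm and cassette above 45 N).
It fails at once if an instrument is lifted or pushed out of its slot (distance of any of forceps_a_mid, forceps_b_mid, scissors_mid, scalpel_handle_mid from where it was at the start of the episode above 0.02 m or height (world z) of any of forceps_a_mid, forceps_b_mid, scissors_mid, scalpel_handle_mid above 0.028 m).
It fails at once if something around the cassette is shifted by more than 2 cm or lifted (distance of any of tape_roll_mid, marker_mid, timer_mid, wash_bottle_mid from where it was at the start of the episode above 0.02 m).
It also fails if it takes over 54 s, if anything falls off the work surface, if the arm or the gripper's body presses on something with over 40 N, if the wrist force passes 120 N, or if a joint passes its speed limit or range.

## Working session

There is one attempt and no reset: what is moved stays moved. The work goes in short steps, Python scripts to look and compute and a tool call to move; the robot and the scene stay as the last step left them, time stands still between calls to the robot, and variables do not carry over. Pictures are saved under pics/ and viewed, at most 10 in all, crops included, and the job is handed in when it is done.

Besides the shell and the picture viewer there is one more tool, called after "Emit:" as name(argument=value, ...), one argument or row to a line, values as JSON. arm_command: Moves the arm, as the interface text tells. Its arguments: {"type":"object","properties":{"targets":{"type":"array"}},"required":["targets"]}

```bash
mkdir -p pics; ls; cat > h.py <<'E'
import numpy as np, cv2, pickle
from bench import robot
def snap(n):
    s=robot.snapshot(n); pickle.dump(s,open(f'{n}.pkl','wb')); return s
def pts(s):
    v,u=np.mgrid[0:400,0:640]; z=s['range_z']
    P=np.stack([(u-s['cx'])/s['fx']*z,(v-s['cy'])/s['fy']*z,z],-1)
    return P@s['T'][:3,:3].T+s['T'][:3,3]
E
python3 - <<'E'
from h import *
for n in('scene','side'):
    s=snap(n); cv2.imwrite(f'pics/{n}0.png',s['color'][...,::-1]); print(s['T'].round(3).tolist(),s['fx'])
o=robot.get_obs(); print(o)
E
```

```text
pics
[[-0.77, -0.42, 0.48, -0.104], [-0.638, 0.531, -0.558, 0.758], [-0.02, -0.736, -0.677, 0.936], [0.0, 0.0, 0.0, 1.0]] 487.0271131973039
[[0.359, -0.512, 0.78, -0.507], [-0.933, -0.209, 0.292, -0.339], [0.013, -0.833, -0.553, 0.789], [0.0, 0.0, 0.0, 1.0]] 399.01671890766295
{'time': 0.1, 'joint_positions': array([-1.36813197e+00,  8.79043012e-02,  1.37207264e+00,  2.86781154e-06,
        1.68359190e+00, -1.03087095e-01]), 'qvel': array([-5.38617385e-04,  2.04438977e-04, -2.83271901e-03,  2.73640274e-03,
       -1.44978931e-04,  1.31890979e-05]), 'joint_torque': array([ 2.00300965e-03, -3.41251123e+01, -3.03302336e+01,  7.20533263e-02,
        3.04045749e-02, -9.68026870e-05]), 'tool_pos': array([ 0.16546139, -0.52401672,  0.20442399]), 'ee_rot': array([-3.13962725e+00, -2.06193714e-04,  3.05751569e-01]), 'wrist_force': array([-0.29208292,  0.05600023,  0.13873532]), 'wrist_torque': array([ 0.03093345,  0.02218776, -0.04865746]), 'finger_force': 0.0, 'width': 0.09447997615581366}
```

View pics/scene0.png

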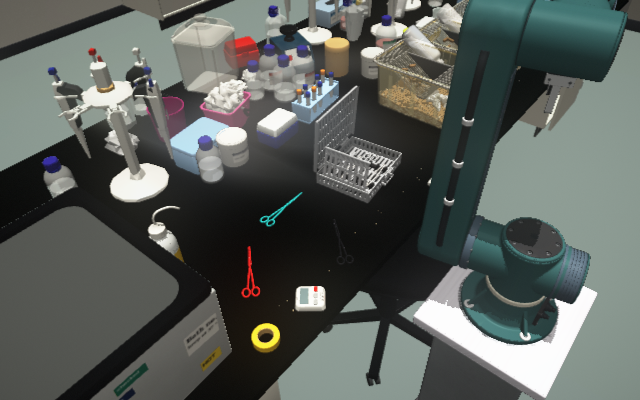

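View pics/side0.png

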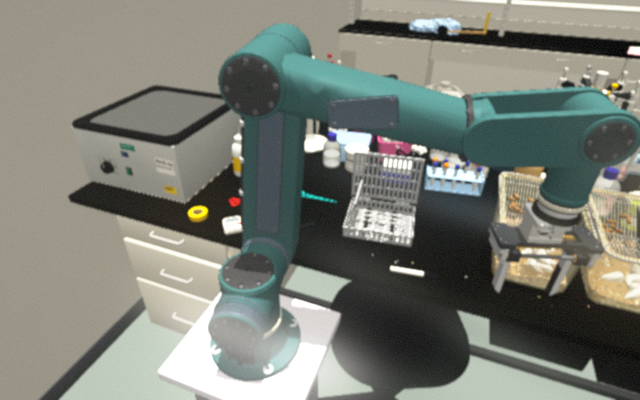

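Scene view: cassette at about (357,170), with the cover standing at (335,130). In the side view the cassette is at (380,225) and the cover at (390,185). The white marker is at side (407,271). Possible mix-ups for the scissors are teal (280,208), red (250,273) and dark (342,243). The steel pair in the tray is the one meant.

```bash
python3 - <<'E'
from h import *
S=[pickle.load(open(f'{n}.pkl','rb')) for n in('scene','side')]
a=cv2.resize(S[0]['color'][80:210,300:420],None,fx=4.4,fy=4.4,interpolation=2)
b=cv2.resize(S[1]['color'][140:250,330:435],None,fx=3.8,fy=3.8,interpolation=2)
H=max(a.shape[0],b.shape[0]);im=np.zeros((H,800,3),np.uint8)
a=cv2.resize(a,(400,int(a.shape[0]*400/a.shape[1])));b=b[:,:400]
im[:a.shape[0],:400]=a;im[:b.shape[0],400:400+b.shape[1]]=b
cv2.imwrite('pics/crop0.png',im[...,::-1])
for s,(r0,r1,c0,c1) in zip(S,((80,210,300,420),(140,250,330,435))):
    P=pts(s)[r0:r1,c0:c1].reshape(-1,3); ok=(s['range_z'][r0:r1,c0:c1].ravel()>0)&(P[:,2]>.006)&(P[:,2]<.3)&(P[:,0]>.2)&(P[:,0]<.9)&(abs(P[:,1])<.5)
    P=P[ok]
    for lo,hi in((.006,.03),(.03,.05),(.05,.07),(.07,.1),(.1,.13),(.13,.17),(.17,.19),(.19,.23),(.23,.3)):
        q=P[(P[:,2]>lo)&(P[:,2]<hi)]
        if len(q)>5: print(lo,len(q),np.percentile(q[:,:2],[2,50,98],axis=0).round(3).tolist(),cv2.minAreaRect(q[:,:2].astype(np.float32)))
E
```

```text
0.006 1589 [[0.439, -0.453], [0.538, -0.208], [0.866, -0.05]] ((0.6373134851455688, -0.2743055522441864), (0.39909523725509644, 0.5525940656661987), 28.354061126708984)
0.03 887 [[0.439, -0.455], [0.544, -0.097], [0.855, -0.049]] ((0.6541363596916199, -0.26387301087379456), (0.4034733176231384, 0.4578514099121094), 9.022708892822266)
0.05 804 [[0.442, -0.458], [0.824, -0.264], [0.893, -0.046]] ((0.6706719994544983, -0.26687586307525635), (0.3762069344520569, 0.5108960270881653), 21.86911964416504)
0.07 817 [[0.459, -0.499], [0.611, -0.09], [0.882, -0.045]] ((0.6844698190689087, -0.26311060786247253), (0.37311866879463196, 0.4653584957122803), 12.376075744628906)
0.1 786 [[0.461, -0.499], [0.592, -0.092], [0.872, -0.044]] ((0.6823211312294006, -0.2582125663757324), (0.3707503378391266, 0.46726280450820923), 13.039523124694824)
0.13 477 [[0.564, -0.499], [0.616, -0.161], [0.632, -0.043]] ((0.6059637665748596, -0.27237218618392944), (0.46149396896362305, 0.06732051074504852), 84.75357818603516)
0.17 221 [[0.594, -0.261], [0.616, -0.154], [0.63, -0.044]] ((0.6124112606048584, -0.15248203
[... 885 characters left out ...]
267395), 27.812694549560547)
0.1 430 [[0.458, -0.278], [0.62, -0.109], [0.869, 0.115]] ((0.7459243535995483, -0.14216014742851257), (0.4695354402065277, 0.3645215630531311), 28.536827087402344)
0.13 467 [[0.602, -0.258], [0.618, -0.154], [0.632, -0.047]] ((0.6163692474365234, -0.15176349878311157), (0.02031891793012619, 0.21849241852760315), 6.914836883544922)
0.17 286 [[0.598, -0.258], [0.615, -0.154], [0.629, -0.047]] ((0.6126339435577393, -0.15306386351585388), (0.015962794423103333, 0.21723820269107819), 7.572317600250244)
0.19 470 [[0.595, -0.258], [0.612, -0.154], [0.628, -0.047]] ((0.6102781295776367, -0.1529654860496521), (0.01703288033604622, 0.21826080977916718), 6.659536838531494)
```

View pics/crop0.png

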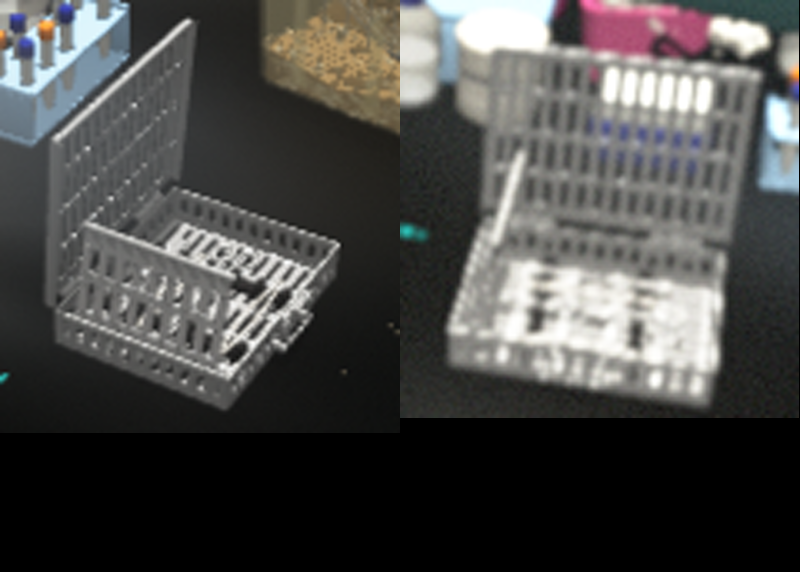

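The crop shows the cover standing at the far side and the upright flap along the left (+y) wall. In the scene half, the flap's free edge runs from (85,225) to (230,275). The clip is at (295,325), at the front towards the robot.

```bash
python3 - <<'E'
from h import *
S=[pickle.load(open(f'{n}.pkl','rb')) for n in('scene','side')]
Q=[]
for s in S:
    P=pts(s).reshape(-1,3); P=P[s['range_z'].ravel()>0]
    P=P[(P[:,0]>.4)&(P[:,0]<.68)&(abs(P[:,1]+.16)<.16)&(P[:,2]>.004)&(P[:,2]<.26)]
    Q.append(P)
for P in Q:
    c=P[(P[:,2]>.14)]; print('top z',np.percentile(c[:,2],[50,95,99,100]).round(4))
    A=np.c_[c[:,1:],np.ones(len(c))]; m=np.ones(len(c),bool)
    for _ in range(5):
        k=np.linalg.lstsq(A[m],c[m,0],rcond=None)[0]; r=c[:,0]-A@k; m=abs(r)<2.5*max(r[m].std(),.001)
    print('cover x=ay+bz+c',k.round(4),'yaw deg',np.degrees(np.arctan(-k[0])).round(2),r[m].std().round(4),m.sum(), 'y',np.percentile(c[m,1],[1,99]).round(3))
# cassette frame guess
P=np.vstack(Q); 
for i,P in enumerate(Q):
    th=np.arctan(.128); c,s_=np.cos(th),np.sin(th)
    u=P[:,0]*c+P[:,1]*s_; v=-P[:,0]*s_+P[:,1]*c
    w=(P[:,2]>.01)&(P[:,2]<.043)
    print(i,'walls u',np.percentile(u[w],[.5,2,5,95,98,99.5]).round(4),'v',np.percentile(v[w],[.5,2,5,95,98,99.5]).round(4))
    t=(P[:,2]>.14); print(' cover u,v',np.median(u[t]).round(4),np.percentile(v[t],[1,99]).round(4))
    f=(P[:,2]>.055)&(P[:,2]<.135)&(u<np.median(u[t])-.015)
    for lo in(.055,.07,.085,.1,.115):
        g=f&(P[:,2]>=lo)&(P[:,2]<lo+.015)
        if g.sum()>3: print(' flap z',lo,g.sum(),'u',np.percentile(u[g],[1,50,99]).round(4),'v',np.percentile(v[g],[5,50,95]).round(4))
    print(' flap ztop',P[f,2].max())
E
```

```text
top z [0.1822 0.2208 0.2227 0.2237]
cover x=ay+bz+c [-0.1297 -0.106   0.614 ] yaw deg 7.39 0.0019 832 y [-0.263 -0.043]
top z [0.1845 0.2211 0.2231 0.2251]
cover x=ay+bz+c [-0.1291 -0.1051  0.6141] yaw deg 7.36 0.0024 1021 y [-0.258 -0.046]
0 walls u [0.412  0.4145 0.4245 0.5937 0.5948 0.5977] v [-0.3375 -0.3356 -0.3338 -0.1228 -0.1217 -0.121 ]
 cover u,v 0.5903 [-0.3399 -0.1176]
 flap z 0.055 139 u [0.4083 0.5045 0.5731] v [-0.1521 -0.1397 -0.1363]
 flap z 0.07 191 u [0.4422 0.5057 0.5738] v [-0.1463 -0.1423 -0.1387]
 flap z 0.085 146 u [0.4413 0.5012 0.5726] v [-0.1504 -0.1457 -0.1414]
 flap z 0.1 202 u [0.4426 0.5064 0.5742] v [-0.1531 -0.149  -0.145 ]
 flap z 0.115 147 u [0.4409 0.504  0.5744] v [-0.1553 -0.1503 -0.1467]
 flap ztop 0.12794113911671845
1 walls u [0.4105 0.4133 0.4223 0.5952 0.5963 0.5984] v [-0.334  -0.3324 -0.3276 -0.128  -0.126  -0.1247]
 cover u,v 0.5901 [-0.3371 -0.1216]
 flap z 0.055 13 u [0.4051 0.4087 0.4425] v [-0.2405 -0.2273 -0.1399]
 flap z 0.07 8 u [0.4379 0.4523 0.5203] v [-0.1451 -0.1427 -0.1413]
 flap z 0.085 4 u [0.4388 0.4412 0.4427] v [-0.1473 -0.1472 -0.1451]
 flap z 0.1 6 u [0.4389 0.4408 0.4423] v [-0.1555 -0.151  -0.1495]
 flap z 0.115 64 u [0.4392 0.4974 0.5698] v [-0.1575 -0.1546 -0.1508]
 flap ztop 0.12629697187481181
```

Measured cassette: yaw 7.37°, centre near (u,v) = (0.506, -0.229) in axes rotated by that yaw. The cover is at about 1.47 rad and the flap at about 1.4 rad. First move: align with the cassette, close the fingers and go above the outside of the flap.

Emit:
arm_command(
  targets=[0, 0, 5, 0, 0, -60, 1, 0, 0, 10.15, 457, -355, -60, 1, 0, 0, 10.15, 457, -355, -60, 1, 0, 0, 10.15, 457, -355, -60, 1, 0, 0, 10.15, 457, -355, -60, 1, 0, 0, 10.15, 457, -355, -60, 1, 0, 0, 10.15, 457, -355, -60, 1, 0, 0, 10.15, 457, -355, -60, 1, 0, 0, 10.15, 457, -355, -60, 1, 0, 0, 10.15, 457, -355, -60, 1, 0, 0, 10.15, 457, -355, -60, 1, 0, 0, 10.15, 457, -355, -60, 1, 0, 0, 10.15, 457, -355, -60, 1, 0, 0, 10.15, 457, -355, -60, 1, 0, 0, 10.15, 457, -355, -60, 1, 0, 0, 10.15, 457, -355, -60, 1],
)

```text
time: 1.7
tool_pos: [0.4939, -0.0493, 0.2652]
ee_rot: [3.141, 0.001, 0.127]
wrist_force: [-0.1, -0.3, 0.2]
width: 0.0004
finger_force: 0.0
```

```bash
cat >> h.py <<'E'
th=.1286; RC=np.array([[np.cos(th),np.sin(th),0],[-np.sin(th),np.cos(th),0],[0,0,1]]) # world->uvz
def st():
    o=robot.get_obs(); print('t',round(o['time'],2),'uvz',(RC@o['tool_pos']).round(4),'rpy',o['ee_rot'].round(3),'F uvz',(RC@o['wrist_force']).round(1),'w',round(o['width'],4)); return o
E
python3 - <<'E'
from h import *
st(); s=snap('wrist'); cv2.imwrite('pics/w1.png',s['color'][...,::-1])
E
```

```text
t 1.7 uvz [ 0.4836 -0.1122  0.2652] rpy [3.141e+00 1.000e-03 1.270e-01] F uvz [-0.1 -0.3  0.2] w 0.0004
```

View pics/w1.png

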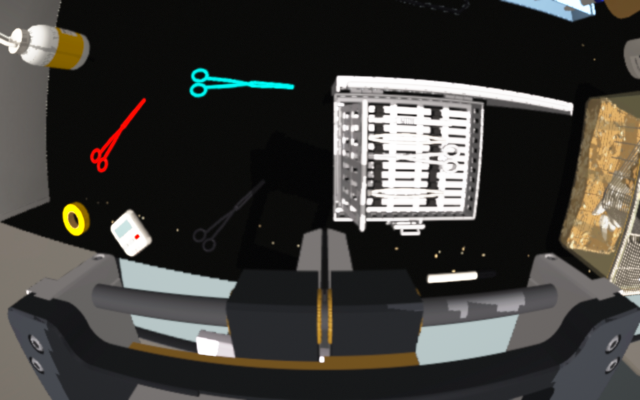

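Wrist view: the closed fingertips are at (323,240), beside the tray at (405,155). The flap is at (355,160) and the cover at (455,92). The clip is at (407,228) and the marker at (452,277). Next I check where the wrist camera sits, then descend outside the flap.

```bash
python3 -c "
from h import *
s=pickle.load(open('wrist.pkl','rb'));print(s['T_tool_cam'].round(3))"
```

```text
[[ 0.001 -0.968 -0.251  0.073]
 [ 1.     0.001  0.    -0.001]
 [ 0.    -0.251  0.968 -0.18 ]
 [ 0.     0.     0.     1.   ]]
```

Emit:
arm_command(
  targets=[0, 0, 0, 0, 0, 40, 1, 0, 0, 0, 0, 0, 80, 1, 0, 0, 0, 0, 0, 120, 1, 0, 0, 0, 0, 0, 150, 1, 0, 0, 0, 0, 0, 160, 1, 0, 0, 0, 0, 0, 165, 1, 0, 0, 0, 0, 0, 165, 1],
)

```text
time: 2.45
tool_pos: [0.495, -0.0491, 0.1015]
ee_rot: [3.141, -0.002, 0.128]
wrist_force: [0.2, 0.1, 0.9]
width: 0.0007
finger_force: 0.0
```

Shifting 20 mm back, so the camera housing stays clear of the cover, then folding the flap along its arc.

Emit:
arm_command(
  targets=[0, 0, 0, -20, 0, 0, 1, 0, 0, 0, -20, 15, -1, 1, 0, 0, 0, -20, 23, -2, 1, 0, 0, 0, -20, 32, 0, 1, 0, 0, 0, -20, 43, 4, 1, 0, 0, 0, -20, 53, 10, 1, 0, 0, 0, -20, 62, 18, 1, 0, 0, 0, -20, 70, 26, 1, 0, 0, 0, -20, 76, 36, 1, 0, 0, 0, -20, 80, 43, 1, 0, 0, 0, -20, 83, 50, 1, 0, 0, 0, -20, 85, 57, 1, 0, 0, 0, -20, 86, 65, 1, 0, 0, 0, -20, 87, 70, 1, 0, 0, 0, -20, 87, 73, 1, 0, 0, 0, -20, 87, 73, 1],
)

```text
time: 4.05
tool_pos: [0.4857, -0.137, 0.0286]
ee_rot: [-3.141, 0.001, 0.129]
wrist_force: [-3.7, 1.7, 6.8]
width: 0.0005
finger_force: 3.7
```

```bash
python3 - <<'E'
from h import *
st(); s=snap('wrist'); cv2.imwrite('pics/w2.png',s['color'][...,::-1])
E
```

```text
t 4.05 uvz [ 0.4641 -0.1981  0.0286] rpy [-3.141e+00  1.000e-03  1.290e-01] F uvz [-3.5  2.2  6.8] w 0.0005
```

View pics/w2.png

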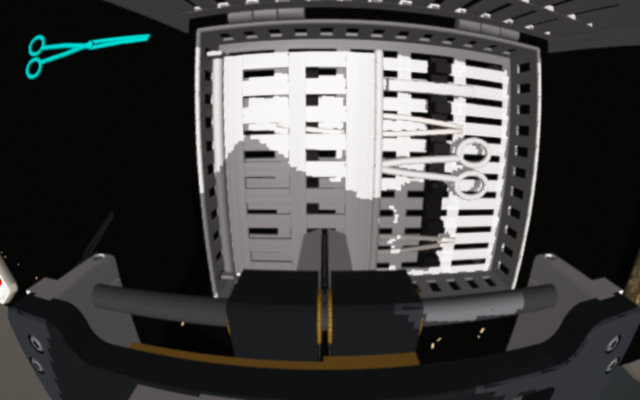

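The picture shows the flap lying over the instruments with its edge along x≈378, and the steel scissors at (465,165) still in place. I press a touch more, then lift straight up.

Emit:
arm_command(
  targets=[0, 0, 0, 0, 0, 1, 1, 0, 0, 0, 0, 0, 2, 1, 0, 0, 0, 0, 0, 2, 1],
)

```text
time: 4.4
tool_pos: [0.4857, -0.137, 0.0284]
ee_rot: [3.141, 0.0, 0.129]
wrist_force: [-6.6, 1.6, 14.7]
width: 0.0005
finger_force: 7.6
```

Emit:
arm_command(
  targets=[0, 0, 0, 0, 0, -15, 1, 0, 0, 0, 0, 0, -60, 1, 0, 0, 0, 0, 0, -110, 1, 0, 0, 0, 0, 0, -160, 1, 0, 0, 0, 0, 0, -210, 1, 0, 0, 0, 0, 0, -260, 1, 0, 0, 0, 0, 0, -282, 1, 0, 0, 0, 0, 0, -282, 1, 0, 0, 0, 0, 0, -282, 1],
)

```text
time: 5.3
tool_pos: [0.4857, -0.137, 0.3063]
ee_rot: [-3.141, 0.001, 0.129]
wrist_force: [-0.1, -0.1, -0.3]
width: 0.0003
finger_force: 0.0
```

```bash
python3 - <<'E'
from h import *
st(); s=snap('scene')
for n in ('scene','side'):
    s=snap(n); P=pts(s).reshape(-1,3)[s['range_z'].ravel()>0]@RC.T
    m=(abs(P[:,0]-.506)<.06)&(P[:,1]>-.225)&(P[:,1]<-.14)&(P[:,2]<.15)&(P[:,2]>0)
    q=P[m]
    for lo in np.arange(-.225,-.14,.02):
        g=q[(q[:,1]>=lo)&(q[:,1]<lo+.02)]; 
        if len(g)>4: print(n,lo.round(3),len(g),np.percentile(g[:,2],[50,80,95]).round(4))
    c=P[(abs(P[:,0]-.585)<.03)&(abs(P[:,1]+.229)<.1)&(P[:,2]>.1)&(P[:,2]<.23)]
    if len(c)>20:
        k=np.polyfit(c[:,2],c[:,0],1); print('cover u(z)',k.round(4), 'u at z=.2',np.polyval(k,.2).round(4),'top',c[:,2].max().round(4))
# obstacles behind the cover
    b=P[(P[:,0]>.615)&(P[:,0]<.78)&(abs(P[:,1]+.229)<.15)&(P[:,2]>.08)]
    print('behind',len(b), b.max(0).round(3) if len(b) else '')
E
```

```text
t 5.3 uvz [ 0.4641 -0.1982  0.3063] rpy [-3.141e+00  1.000e-03  1.290e-01] F uvz [-0.1 -0.1 -0.3] w 0.0003
scene -0.225 222 [0.0277 0.0296 0.0314]
scene -0.205 139 [0.0274 0.0291 0.0307]
scene -0.185 229 [0.0266 0.0286 0.0299]
scene -0.165 152 [0.0275 0.0291 0.0308]
scene -0.145 59 [0.0275 0.0294 0.0308]
cover u(z) [-0.0895  0.6062] u at z=.2 0.5883 top 0.2244
behind 0 
side -0.225 131 [0.0292 0.0305 0.0312]
side -0.205 133 [0.0285 0.03   0.0312]
side -0.185 130 [0.0289 0.0301 0.031 ]
side -0.165 139 [0.0288 0.0301 0.0313]
side -0.145 29 [0.0295 0.0304 0.0314]
cover u(z) [-0.0905  0.6062] u at z=.2 0.5881 top 0.2252
behind 0
```

The flap measures flat and level, about 28.5 mm high across its width, and the cover is unmoved. Now over the cover and down behind it.

Emit:
arm_command(
  targets=[0, 0, 0, 40, 8, 0, 1, 0, 0, 0, 85, 16, 0, 1, 0, 0, 0, 130, 24, 0, 1, 0, 0, 0, 168, 31, 0, 1, 0, 0, 0, 168, 31, 0, 1, 0, 0, 0, 168, 31, 0, 1, 0, 0, 0, 168, 31, 40, 1, 0, 0, 0, 168, 31, 80, 1, 0, 0, 0, 168, 31, 110, 1, 0, 0, 0, 168, 31, 117, 1, 0, 0, 0, 168, 31, 117, 1],
)

```text
time: 6.55
tool_pos: [0.6548, -0.1462, 0.1905]
ee_rot: [-3.141, 0.001, 0.128]
wrist_force: [0.4, -0.4, 0.3]
width: 0.0004
finger_force: 0.0
```

```bash
python3 -c "
from h import *
st()"
```

```text
t 6.55 uvz [ 0.6306 -0.229   0.1905] rpy [-3.141e+00  1.000e-03  1.280e-01] F uvz [ 0.4 -0.5  0.3] w 0.0004
```

Emit:
arm_command(
  targets=[0, 0, 0, -20, 0, -1, 1, 0, 0, 0, -35, 0, -1, 1, 0, 0, 0, -53, 0, 1, 1, 0, 0, 0, -74, 0, 7, 1, 0, 0, 0, -95, 0, 16, 1, 0, 0, 0, -114, 0, 28, 1, 0, 0, 0, -131, 0, 43, 1, 0, 0, 0, -141, 0, 54, 1, 0, 0, 0, -149, 0, 67, 1, 0, 0, 0, -157, 0, 80, 1, 0, 0, 0, -163, 0, 93, 1, 0, 0, 0, -167, 0, 105, 1, 0, 0, 0, -170, 0, 115, 1, 0, 0, 0, -171, 0, 122, 1, 0, 0, 0, -172, 0, 129, 1, 0, 0, 0, -173, 0, 133, 1, 0, 0, 0, -173, 0, 133, 1],
)

```text
time: 8.25
tool_pos: [0.4847, -0.1683, 0.0568]
ee_rot: [-3.141, 0.001, 0.129]
wrist_force: [-0.5, 0.3, 0.2]
width: 0.0005
finger_force: 0.0
```

```bash
python3 - <<'E'
from h import *
st(); s=snap('scene'); a=cv2.resize(s['color'][80:220,270:450],None,fx=4,fy=4); cv2.imwrite('pics/s3.png',a[...,::-1])
E
```

```text
t 8.25 uvz [ 0.4591 -0.2291  0.0568] rpy [-3.141e+00  1.000e-03  1.290e-01] F uvz [-0.4  0.4  0.2] w 0.0005
```

View pics/s3.png

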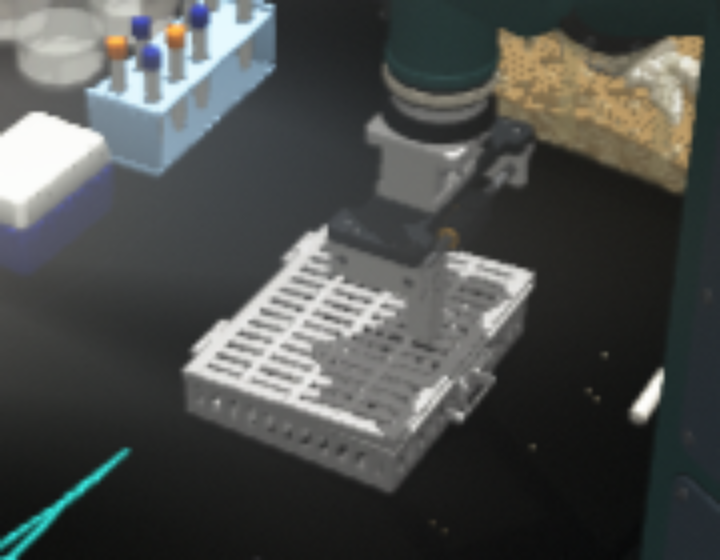

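The cover is lowered almost shut, with the fingertips at (425,330) on its front part and the clip at (475,390). I move 15 mm nearer the front and press down slowly.

Emit:
arm_command(
  targets=[0, 0, 0, -15, 0, -2, 1, 0, 0, 0, -15, 0, 0, 1, 0, 0, 0, -15, 0, 2, 1, 0, 0, 0, -15, 0, 4, 1, 0, 0, 0, -15, 0, 6, 1, 0, 0, 0, -15, 0, 8, 1, 0, 0, 0, -15, 0, 9, 1, 0, 0, 0, -15, 0, 10, 1, 0, 0, 0, -15, 0, 10, 1],
)

```text
time: 9.2
tool_pos: [0.4702, -0.1705, 0.0471]
ee_rot: [-3.141, -0.0, 0.129]
wrist_force: [0.4, -0.4, -0.2]
width: 0.0004
finger_force: 0.0
```

Emit:
arm_command(
  targets=[0, 0, 0, 0, 0, 1, 1, 0, 0, 0, 0, 0, 2, 1, 0, 0, 0, 0, 0, 3, 1, 0, 0, 0, 0, 0, 3, 1],
)

```text
time: 9.6
tool_pos: [0.4702, -0.1705, 0.0461]
ee_rot: [3.141, -0.001, 0.129]
wrist_force: [-2.8, 1.7, 8.6]
width: 0.0004
finger_force: 4.1
```

```bash
python3 - <<'E'
from h import *
st()
for n in ('scene','side'):
    s=snap(n); P=pts(s).reshape(-1,3)[s['range_z'].ravel()>0]@RC.T
    q=P[(abs(P[:,1]+.229)<.1)&(P[:,2]<.075)&(P[:,2]>.038)]
    for lo in np.arange(.41,.6,.03):
        for a,b in ((-.33,-.26),(-.2,-.13)):
            g=q[(q[:,0]>=lo)&(q[:,0]<lo+.03)&(q[:,1]>a)&(q[:,1]<b)]
            if len(g)>6: print(n,lo.round(2),a,len(g),np.percentile(g[:,2],[50,80]).round(4))
E
```

```text
t 9.6 uvz [ 0.4445 -0.2294  0.0461] rpy [ 3.141e+00 -1.000e-03  1.290e-01] F uvz [-2.5  2.1  8.6] w 0.0004
scene 0.41 -0.33 112 [0.0452 0.0464]
scene 0.41 -0.2 133 [0.0447 0.0467]
scene 0.44 -0.33 60 [0.0453 0.0469]
scene 0.44 -0.2 137 [0.0453 0.0465]
scene 0.47 -0.2 128 [0.0451 0.0466]
scene 0.5 -0.2 134 [0.0453 0.0469]
scene 0.53 -0.33 26 [0.0457 0.047 ]
scene 0.53 -0.2 127 [0.0456 0.0466]
scene 0.56 -0.33 102 [0.0451 0.0467]
scene 0.56 -0.2 133 [0.0455 0.0473]
scene 0.59 -0.33 34 [0.0456 0.0467]
scene 0.59 -0.2 40 [0.0453 0.0472]
side 0.41 -0.33 133 [0.0453 0.0471]
side 0.41 -0.2 121 [0.0452 0.047 ]
side 0.44 -0.33 86 [0.0463 0.0473]
side 0.44 -0.2 96 [0.0463 0.0476]
side 0.47 -0.33 71 [0.0466 0.0475]
side 0.47 -0.2 68 [0.0461 0.0471]
side 0.5 -0.33 81 [0.0464 0.0479]
side 0.5 -0.2 78 [0.0463 0.0475]
side 0.53 -0.33 79 [0.0465 0.0477]
side 0.53 -0.2 79 [0.0464 0.0477]
side 0.56 -0.33 49 [0.0461 0.0479]
side 0.56 -0.2 38 [0.0463 0.0476]
```

The cover is level at 46 mm, so it is shut. One small extra press, then lift well clear.

Emit:
arm_command(
  targets=[0, 0, 0, 0, 0, 2, 1, 0, 0, 0, 0, 0, 2, 1, 0, 0, 0, 0, 0, 2, 1, 0, 0, 0, 0, 0, -10, 1, 0, 0, 0, 0, 0, -50, 1, 0, 0, 0, 0, 0, -100, 1, 0, 0, 0, 0, 0, -150, 1, 0, 0, 0, 0, 0, -200, 1, 0, 0, 0, 0, 0, -200, 1, 0, 0, 0, 0, 0, -200, 1],
)

```text
time: 10.7
tool_pos: [0.4707, -0.1708, 0.246]
ee_rot: [3.14, -0.003, 0.129]
wrist_force: [-0.2, 0.3, -0.4]
width: 0.0006
finger_force: 0.0
```

```bash
python3 - <<'E'
from h import *
st()
s=snap('side'); a=cv2.resize(s['color'][180:250,330:435],None,fx=4,fy=4)
P=pts(s).reshape(-1,3)[s['range_z'].ravel()>0]@RC.T
for v in(-.3,-.229,-.16):
    q=P[(abs(P[:,1]-v)<.03)&(P[:,2]<.075)&(P[:,2]>.038)&(P[:,0]>.425)&(P[:,0]<.59)]; k=np.polyfit(q[:,0],q[:,2],1);print(v,len(q),k.round(4),np.polyval(k,.42).round(4))
c=P[(P[:,0]<.416)&(P[:,0]>.39)&(abs(P[:,1]+.229)<.03)&(P[:,2]>.045)];print('clip',len(c),c.min(0).round(4) if len(c) else '',c.max(0).round(4) if len(c) else '')
b=cv2.resize(snap('scene')['color'][120:220,300:420],None,fx=4,fy=4)
im=np.zeros((690,480,3),np.uint8)[:600]; im[:280,:420]=a; im[280:600,:480]=b[80:400]
cv2.imwrite('pics/end.png',im[...,::-1])
E
```

```text
t 10.7 uvz [ 0.4449 -0.2298  0.246 ] rpy [ 3.14e+00 -3.00e-03  1.29e-01] F uvz [-0.1  0.3 -0.4] w 0.0006
-0.3 401 [0.001 0.046] 0.0464
-0.229 391 [-0.001   0.0471] 0.0467
-0.16 395 [0.0007 0.046 ] 0.0463
clip 984 [ 0.3903 -0.2583  0.045 ] [ 0.416  -0.1992  0.6376]
```

View pics/end.png

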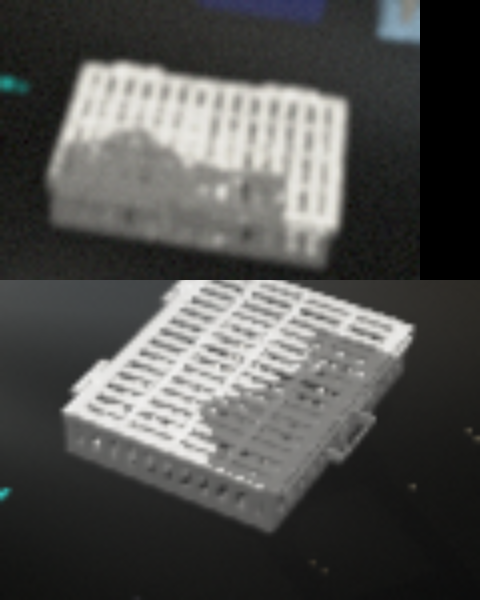

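The cover is flush: its slope is about 0 in all three strips, at 46 mm high. The clip at (350,435) stands over its edge, and the arm is clear. Handing in.

```bash
python3 -c "
from h import *
print(robot.close_job())"
```

```text
the job is handed in; nothing more can be done
None
```

I folded the flap flat, shut the cover and pressed it down at the clip, and handed the job in at about 11 s. The cover measured flush at 46 mm with the arm clear; hand-in returned no verdict, and I judged the clip only by eye.

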